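Sift trimming discs from poises on the riddle tray

ROBOT

A 7-joint arm with a two-finger parallel gripper is mounted at the origin on the work surface. World frame = base frame: x ahead of the robot, y to its left, z up, the work surface at z = 0. Lengths are in m, angles in rad, forces in N, time in s.
With the tool pointing down it reaches from about 0.425 to 0.825 m from the base axis. Payload 3.6 kg.
Tool frame: the origin (TCP) lies midway between the tips of the shut fingers; the grasp point (between the pads) lies 19 mm behind it; z points along the fingers, y is the line along which they close (so a half turn about z gives the same grasp; the last joint's range is limited). The gripper opens to 93 mm and grips with 3 to 60 N. Pads are 15 mm wide; open, the fingers measure 128 mm over their backs; the gripper's body (75 mm by 188 mm) begins 65 mm behind the grasp point.
Start: joints at [1.216, 0.615, -0.013, 1.423, 0.008, 1.103, -0.04], TCP at [0.209, -0.615, 0.219] pointing down, gripper open.
Joint ranges: [-3.12, 3.12], [-0.3, 2.06], [-1.34, 1.32], [0.26, 2.42], [-1.36, 4.5], [0.01, 1.98], [-2.84, 2.84]. Speed limits (rad/s): [2.79, 2.79, 3.14, 3.14, 3.14, 3.14, 3.14].

INTERFACE

Orientations are given as a 3x3 rotation matrix whose columns are the frame's x, y, z axes.
In Python, from workcell import * gives the robot as it stands. The module is installed in compiled form; this text tells all that it offers.
- The arm moves only by the tool apply_moves, never from a script. Its argument "plan" is a list of rows, each an object with "grip": the finger opening in m, from 0 to 0.093; "offset": the shift along the tool's x, y, z in m, a list of three; "yaw": the turn about the tool's z in units of 5 degrees (1.0 is 5 degrees). In form: [{"grip": grip, "offset": [x, y, z], "yaw": yaw}, ...]. A call has 1 to 8 rows; each row is the pose to reach, as a shift and turn from the pose commanded when the call began, along the tool's axes at that moment; what a row does not reach only later rows make up. A row lasts 1/12 s, in which the tool goes at most 41.7 mm and 7.16 degrees, less where a joint would pass 70% of its speed; a pose out of reach is approached as far as the arm can. A call with a gripper value outside its range is refused whole. The fingers move at their own pace and stop on an object; "grip_force" is the grip in N (left out, the last holds). Time passes only in rows, so rows that repeat a pose let the fingers close. It gives the time, the measured TCP pose, the force, the opening and the grip force at its end, in the units of the state.
- sense(): the state, without advancing time (a new reading comes with each control period).
- capture(name): name is "scene" or "top" or "wrist"; returns (picture, depth): 480x640x3 uint8, red, green, blue; 480x640 float32, m along the optical axis (not along the pixel's ray), 0 where there is no reading.
- calibration(name): a dict with "camera_matrix" (3x3 intrinsics, pixels), "cam_to_world" (4x4, takes a point from camera to world coordinates); the wrist camera has in their place "T_tool_cam" (4x4, takes a point from camera to tool coordinates, whose origin is the TCP and whose axes are the flange's). Camera axes: x right, y up, looking along -z (the intrinsics and any distortion apply to the point x, -y, -z); pixel columns grow to the right and rows downward; lengths in m; the calibration is good to about 2 mm. A picture is of the moment at which its call begins: read the wrist's pose just before it. calibration takes no time and is no camera call.
- finish_job(): hands the job in; it is judged then, once.
The state is a dict: "clock": time; "qpos": joint angles; "qd": joint speeds; "tau": joint torques, N m; "eef_pos": TCP position; "eef_rot": TCP orientation; "contact_force": force on the tool from outside, world axes, zero at the start; "ft_torque": the same for the moment, N m; "gripper_width": finger opening in m; "gripper_force": force on a finger pad.
Only numpy, scipy, OpenCV 4.12 (cv2) and the standard library are available. Lean on these libraries where they do the work, as an engineer would, in place of code of your own. Each camera call takes 0.05 s, during which the arm holds its last target. There are 200 camera calls.

TASK

Lift the loaded riddle (slotted sieve) smoothly and level by its wooden bridge handle and set it gently on the two runners of the catch tray, leaving the other things on the bench alone. Holding it on the runners, shake it briskly from side to side between the two sprung stops, with a light knock on the left one and then the right one at least three times over but never ramming them or forcing the riddle (each stop is clamped at an unknown place, so feel for it first), until all five small brass discs have dropped into the tray. Then let go, leaving the riddle flat on the runners with the two big weights still in it.

Things in the scene. Friction and masses are not known exactly. Their poses are not given: they have to be found in the camera images.
- sieve: The riddle: open steel box, 132 (its x) by 115 (its y) mm outside, walls 30 mm high, 4 mm thick; origin at the centre of its underside, z up. 0.3 kg plus 0.35 kg of contents. It starts on the bench with all seven parts loose on its floor; it works as well turned by half a turn.
- sieve_floor (a point): Middle of the riddle's floor, 5 mm above its underside. The floor has staggered rows of 20 mm wide slots (width along y) between 9 mm bars along x. The discs lie on the bars and start to slide at a sideways acceleration of about 2.5 m/s2 (carry it smoother than that, shake it harder).
- sieve_grip (a point): Middle of the wooden bridge handle, 70 mm above the riddle's underside; axes as the riddle. The handle runs along the riddle's x over its middle, 115 mm free length, 16 mm thick (y), 24 mm high (58 to 82 mm above the underside), on a steel strap at each end.
- tray: Fixed wooden catch tray, origin at the centre of its underside, z up. Its side walls, 250 mm long, run along its y; their tops, 45 mm above the bench, |x| 54 to 76 mm, are the runners. Between them an open well, 108 (x) by 190 (y) mm, floor 6 mm up, where the discs land.
- tray_runners (a point): Middle of the tray at runner height, 45 mm above the bench, axes as the tray. The riddle stands here on its underside, its x along the tray's x, and slides along the tray's y on slippery steel (friction about 0.15). Flared lips outside the runners, 12 mm high, leave it about 4 mm of play each way in x.
- stops: The two stops at the tray's ends; origin and axes are the tray's (not where the pads are). Sprung rubber pads, 47 to 71 mm above the bench, on blocks clamped anywhere in 18 mm slots: each pad face is 73.5 to 91.5 mm from the tray's middle in y, left (+y) and right (-y) differing. A pad gives 2.5 N/mm and bottoms at 6 mm; a knock counts from 1.5 N, over 20 N is ramming.
- disc1: Small brass disc, 13 mm across and 8 mm high, 10 g, origin at the centre of one flat face (the underside at the start); one of five alike. It fits through the slots once it slides off a bar. Lying in the tray its origin is 6 to 14 mm above the bench, in the riddle on the tray 50 mm or more.
- disc2: Small brass disc, 13 mm across and 8 mm high, 10 g, origin at the centre of one flat face (the underside at the start); one of five alike. It fits through the slots once it slides off a bar. Lying in the tray its origin is 6 to 14 mm above the bench, in the riddle on the tray 50 mm or more.
- disc3: Small brass disc, 13 mm across and 8 mm high, 10 g, origin at the centre of one flat face (the underside at the start); one of five alike. It fits through the slots once it slides off a bar. Lying in the tray its origin is 6 to 14 mm above the bench, in the riddle on the tray 50 mm or more.
- disc4: Small brass disc, 13 mm across and 8 mm high, 10 g, origin at the centre of one flat face (the underside at the start); one of five alike. It fits through the slots once it slides off a bar. Lying in the tray its origin is 6 to 14 mm above the bench, in the riddle on the tray 50 mm or more.
- disc5: Small brass disc, 13 mm across and 8 mm high, 10 g, origin at the centre of one flat face (the underside at the start); one of five alike. It fits through the slots once it slides off a bar. Lying in the tray its origin is 6 to 14 mm above the bench, in the riddle on the tray 50 mm or more.
- poise: Big squat brass weight in the riddle, 36 mm across, 26 mm high over its stud, 150 g, origin under its centre; too big for the slots.
- bell: Big squat dark iron weight with a small knob in the riddle, 36 mm across, 34 mm high, 150 g, origin under its centre; too big for the slots.
- bell_weight: Rusty iron bell weight, 66 mm across, 82 mm high, on the bench; leave alone. Origin under its centre.
- scoop: Tinned scoop pan, 136 mm across, 35 mm high, with a short handle; leave alone. Origin under its centre.
- awl: Wooden-handled steel awl, 145 mm long, lying along its x; leave alone.
- ring_poise: Brass poise with a ring on top, 44 mm across, 62 mm high; leave alone. Origin under its centre.
- screwdriver: Screwdriver lying along its x; leave alone.
- oilstone: Grey oilstone, 120 x 45 x 25 mm; leave alone. Origin under its centre.

How it is judged:
By the outcome, as a careful person would: the job done as asked, in the order asked, and still so for the second after the job is handed in, with the robot touching nothing.
It also fails if it takes over 72 s, if anything falls off the work surface, if the arm or the gripper's body presses on something with over 40 N, if the wrist force passes 120 N, or if a joint passes its speed limit or range.

## Working session

There is one attempt and no reset: what is moved stays moved. The work goes in short steps, Python scripts to look and compute and a tool call to move; the robot and the scene stay as the last step left them, time stands still between calls to the robot, and variables do not carry over. Pictures are saved under pics/ and viewed, at most 10 in all, crops included, and the job is handed in when it is done.

Besides the shell and the picture viewer there is one more tool, called after "Emit:" as name([rows], argument=value, ...), one row to a line, values as JSON. apply_moves: Moves the arm, as the interface text tells. Its arguments: {"type":"object","properties":{"plan":{"type":"array","items":{"type":"object","properties":{"grip":{"type":"number"},"offset":{"type":"array","items":{"type":"number"}},"yaw":{"type":"number"}}}},"grip_force":{"type":"number"}},"required":["plan"]}

```bash
mkdir -p pics; cat > h.py <<'E'
from workcell import *
import numpy as np, cv2
def px2w(name,depth,u,v,K=None,T=None):
    c=calibration(name); K=c["camera_matrix"]; T=c["cam_to_world"]
    d=depth[int(v),int(u)]
    p=np.array([(u-K[0][2])/K[0][0]*d,-(v-K[1][2])/K[1][1]*d,-d,1])
    return (np.array(T)@p)[:3]
def cloud(name,depth):
    c=calibration(name); K=np.array(c["camera_matrix"]); T=np.array(c["cam_to_world"])
    v,u=np.mgrid[0:480,0:640]
    P=np.stack([(u-K[0,2])/K[0,0]*depth,-(v-K[1,2])/K[1,1]*depth,-depth,np.ones_like(depth)],-1)
    return (P@T.T)[...,:3]
E
python3 - <<'E'
from h import *
s=sense(); print({k:np.round(v,3).tolist() for k,v in s.items()})
for n in("top","scene"):
    p,d=capture(n); cv2.imwrite(f"pics/{n}0.png",p[:,:,::-1]); np.save(f"{n}0.npy",d)
    print(n,{k:np.round(v,3).tolist() for k,v in calibration(n).items()})
E
```

```text
{'clock': 0.0, 'qpos': [1.217, 0.616, -0.013, 1.425, 0.008, 1.103, -0.04], 'qd': [0.001, 0.001, -0.001, 0.001, 0.001, -0.001, 0.0], 'tau': [0.0, -45.894, 0.209, -16.574, -0.061, 0.021, 0.0], 'eef_pos': [0.209, -0.615, 0.218], 'eef_rot': [[0.947, 0.322, -0.001], [0.322, -0.947, 0.002], [-0.0, -0.003, -1.0]], 'contact_force': [0.474, -0.429, -0.046], 'ft_torque': [0.034, 0.01, -0.021], 'gripper_force': 0.0, 'gripper_width': 0.093}
top {'camera_matrix': [[544.716, 0.0, 319.611], [0.0, 544.716, 243.156], [0.0, 0.0, 1.0]], 'cam_to_world': [[-0.005, 0.998, -0.061, 0.464], [-1.0, -0.004, 0.014, -0.017], [0.014, 0.061, 0.998, 1.5], [0.0, 0.0, 0.0, 1.0]]}
scene {'camera_matrix': [[484.766, 0.0, 315.396], [0.0, 484.766, 234.745], [0.0, 0.0, 1.0]], 'cam_to_world': [[0.092, -0.713, 0.695, 1.423], [0.996, 0.056, -0.075, -0.128], [0.015, 0.698, 0.715, 0.951], [0.0, 0.0, 0.0, 1.0]]}
```

View pics/top0.png

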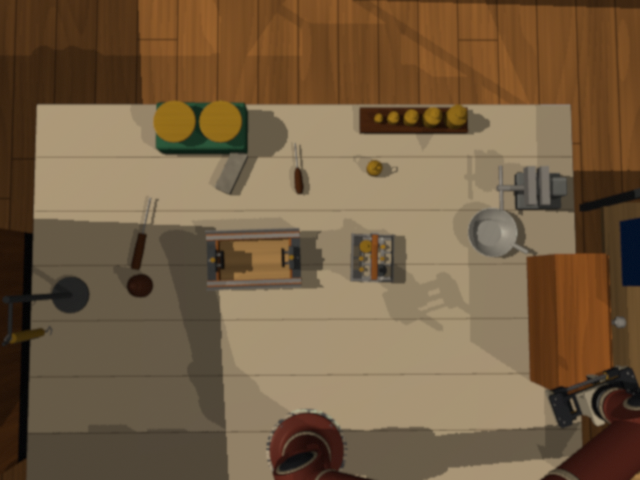

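View pics/scene0.png

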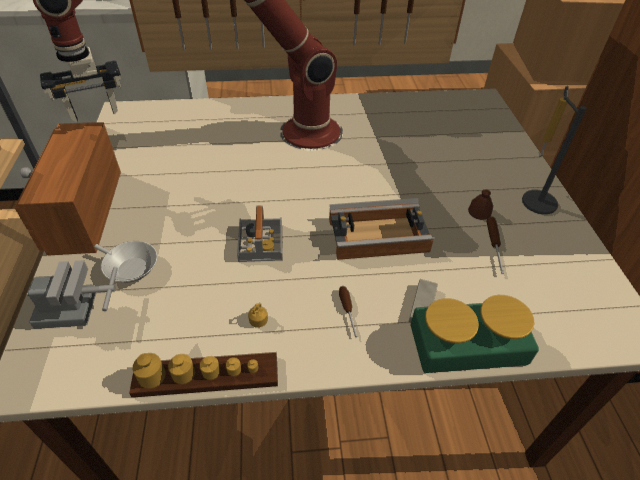

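The top view shows the riddle at about (373,257) with its handle vertical in the image, and the tray at about (253,260) with its runners horizontal. The scene view shows the same layout with clear space around both. Next I'll measure both from depth.

```bash
python3 - <<'E'
from h import *
d=np.load("top0.npy"); C=cloud("top",d); p=cv2.imread("pics/top0.png")
def rect(m,n):
    P=C[m][:,:2].astype(np.float32); print(n,len(P),"z",np.median(C[m][:,2]).round(4),"minrect",cv2.minAreaRect(P*1000),"mean",P.mean(0).round(4))
v,u=np.mgrid[0:480,0:640]
r=(u>340)&(u<405)&(v>222)&(v<292)
z=C[...,2]
print("bench z",np.median(z[300:350,250:350]).round(4))
rect(r&(z>.066)&(z<.1),"handle")
rect(r&(z>.02)&(z<.1),"sieve")
t=(u>195)&(u<315)&(v>220)&(v<300)
rect(t&(z>.035),"tray all")
rect(t&(z>.050)&(v<245),"up"); rect(t&(z>.035)&(v>270),"low")
for col in(230,255,275): print(col,[(vv,*C[vv,col].round(3)) for vv in list(range(226,242))+list(range(276,294))])
cv2.imwrite("pics/crop.png",np.hstack([cv2.resize(p[220:300,195:315],None,fx=4,fy=4,interpolation=3),cv2.resize(p[220:300,340:410],None,fx=4,fy=4,interpolation=3)]))
for a in(246,250,254,260,268):print(a,[(uu,*C[a,uu].round(3)) for uu in list(range(206,230,2))+list(range(276,304,2))])
E
```

```text
bench z -0.0012
handle 326 z 0.08 minrect ((514.737548828125, -179.28659057617188), (17.631521224975586, 126.42736053466797), 88.4084701538086) mean [ 0.5137 -0.1787]
sieve 838 z 0.0311 minrect ((514.9434814453125, -179.43833923339844), (115.82382202148438, 130.1887664794922), 88.41421508789062) mean [ 0.5145 -0.179 ]
tray all 2849 z 0.046 minrect ((512.4984130859375, 125.47183990478516), (158.3754119873047, 280.9356689453125), 1.7836756706237793) mean [0.5118 0.1401]
up 248 z 0.0538 minrect ((568.3689575195312, 109.95406341552734), (309.59185791015625, 108.75012969970703), 69.8172836303711) mean [0.5807 0.1371]
low 1077 z 0.0453 minrect ((454.5611572265625, 124.21223449707031), (281.4767761230469, 50.441707611083984), 89.70237731933594) mean [0.4492 0.1425]
230 [(226, np.float64(0.605), np.float64(0.21), np.float64(-0.006)), (227, np.float64(0.602), np.float64(0.209), np.float64(-0.0)), (228, np.float64(0.599), np.float64(0.21), np.float64(-0.002)), (229, np.float64(0.597), np.float64(0.21), np.float64(-0.003)), (230, np.float64(0.589), np.float64(0.201), np.float64(0.057)), (231, n
[... 13820 characters left out ...]
82, np.float64(0.488), np.float64(0.066), np.float64(0.007)), (284, np.float64(0.488), np.float64(0.06), np.float64(0.004)), (286, np.float64(0.488), np.float64(0.055), np.float64(0.011)), (288, np.float64(0.488), np.float64(0.049), np.float64(0.01)), (290, np.float64(0.487), np.float64(0.041), np.float64(0.075)), (292, np.float64(0.487), np.float64(0.036), np.float64(0.069)), (294, np.float64(0.487), np.float64(0.031), np.float64(0.054)), (296, np.float64(0.487), np.float64(0.026), np.float64(0.044)), (298, np.float64(0.487), np.float64(0.021), np.float64(0.034)), (300, np.float64(0.487), np.float64(0.016), np.float64(0.038)), (302, np.float64(0.488), np.float64(0.011), np.float64(-0.001))]
```

View pics/crop.png

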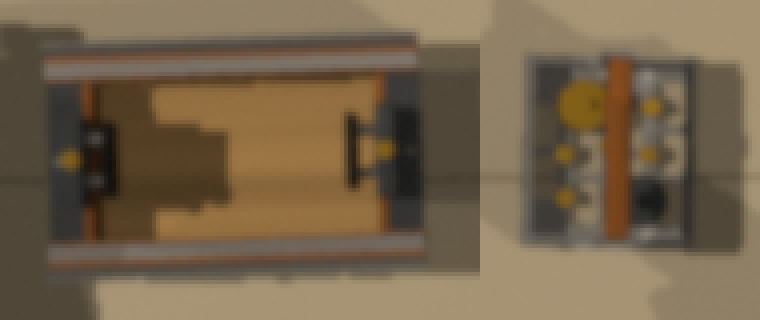

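The crop shows the left pad at about (115,160), the right pad at about (352,150), and the riddle's handle centred at about (618,148). I'll fit the angles and work out the first move.

```bash
cat >> h.py <<'E'
def tomove(p,yawdeg):
    "offset and yaw from measured pose to TCP p with tool x at world yaw"
    s=sense(); R=np.array(s["eef_rot"]); o=R.T@(np.array(p)-s["eef_pos"])
    y=np.degrees(np.arctan2(R[1,0],R[0,0])); return o.round(4), round((y-yawdeg)/5,3)
E
python3 - <<'E'
from h import *
C=cloud("top",np.load("top0.npy")); z=C[...,2]; v,u=np.mgrid[0:480,0:640]
m=(u>340)&(u<405)&(v>222)&(v<292)&(z>.066)
# handle: median y per image row
rows=[(np.median(C[r][m[r]][:,0]),C[r][m[r]][:,1].min()/2+C[r][m[r]][:,1].max()/2) for r in range(238,278) if m[r].sum()>3]
a=np.array(rows); k=np.polyfit(a[:,0],a[:,1],1); print("handle yaw deg",np.degrees(np.arctan(k[0])),"y at .515",np.polyval(k,.515))
E=[]
for c in range(212,294):
    w=np.where((z[:,c]>.03)&(v[:,c]>220)&(v[:,c]<300))[0]
    E.append((C[w,c,1].mean(),C[w[0],c,0],C[w[-1],c,0]))
E=np.array(E)
for j in(1,2):
    k=np.polyfit(E[:,0],E[:,j],1); print("tray edge yaw",-np.degrees(np.arctan(k[0])),"x at y=.14",np.polyval(k,.14))
Y=[]
for r in list(range(232,238))+list(range(282,287)):
    w=np.where((z[r]>.03)&(u[r]>195)&(u[r]<315))[0]; Y.append((C[w[0],:, :][0,0] if 0 else C[r,w[0],1],C[r,w[-1],1]))
print("tray y ends",np.array(Y).round(3).tolist())
print(tomove([.514,-.179,.20],-1.6))
E
```

```text
handle yaw deg -3.7869012534543027 y at .515 -0.16743232610016065
tray edge yaw 2.9649553491888363 x at y=.14 0.5836107523469061
tray edge yaw 1.5032623550238022 x at y=.14 0.43589792244708453
tray y ends [[0.267, 0.018], [0.266, 0.018], [0.265, 0.018], [0.267, 0.018], [0.267, 0.018], [0.266, 0.018], [0.263, 0.016], [0.264, 0.016], [0.263, 0.016], [0.263, -0.017], [0.263, 0.016]]
(array([ 0.429 , -0.3143,  0.0183]), np.float64(4.077))
```

Emit:
apply_moves([
  {"grip": 0.093,"offset": [0.031,-0.022,0.001],"yaw": 0.4},
  {"grip": 0.093,"offset": [0.061,-0.045,0.003],"yaw": 0.8},
  {"grip": 0.093,"offset": [0.092,-0.067,0.004],"yaw": 1.2},
  {"grip": 0.093,"offset": [0.123,-0.09,0.005],"yaw": 1.6},
  {"grip": 0.093,"offset": [0.153,-0.112,0.006],"yaw": 2.0},
  {"grip": 0.093,"offset": [0.184,-0.135,0.007],"yaw": 2.4},
  {"grip": 0.093,"offset": [0.214,-0.157,0.008],"yaw": 2.8},
  {"grip": 0.093,"offset": [0.245,-0.18,0.009],"yaw": 3.2},
])

```text
clock: 0.77
eef_pos: [0.3836, -0.3644, 0.2093]
eef_rot: [[0.999, 0.046, -0.001], [0.046, -0.999, 0.0], [-0.001, -0.0, -1.0]]
contact_force: [1.5, -0.6, -0.1]
gripper_width: 0.0929
gripper_force: 0.0
```

```bash
python3 -c "
from h import *
print(sense()['eef_pos'],tomove([.514,-.179,.20],-1.6))"
```

```text
[ 0.38364089 -0.36441595  0.20933872] (array([ 0.1388, -0.1792,  0.0093]), np.float64(0.85))
```

Emit:
apply_moves([
  {"grip": 0.093,"offset": [0.027,-0.032,0.001],"yaw": 0.2},
  {"grip": 0.093,"offset": [0.053,-0.064,0.003],"yaw": 0.4},
  {"grip": 0.093,"offset": [0.08,-0.097,0.005],"yaw": 0.6},
  {"grip": 0.093,"offset": [0.107,-0.13,0.007],"yaw": 0.8},
  {"grip": 0.093,"offset": [0.13,-0.161,0.009],"yaw": 0.85},
  {"grip": 0.093,"offset": [0.13,-0.161,0.009],"yaw": 0.85},
  {"grip": 0.093,"offset": [0.13,-0.161,0.009],"yaw": 0.85},
])

```text
clock: 1.35
eef_pos: [0.5065, -0.1953, 0.2]
eef_rot: [[1.0, -0.018, -0.001], [-0.018, -1.0, 0.002], [-0.001, -0.002, -1.0]]
contact_force: [0.3, -1.4, 0.0]
gripper_width: 0.0927
gripper_force: 0.0
```

```bash
python3 - <<'E'
from h import *
s=sense(); print(s["clock"],s["eef_pos"],s["contact_force"],tomove([.514,-.179,.20],-1.6))
c=calibration("wrist"); print({k:np.round(v,3).tolist() for k,v in c.items()})
p,d=capture("wrist"); cv2.imwrite("pics/w1.png",p[:,:,::-1]); np.savez("w1.npz",d=d,pos=s["eef_pos"],rot=s["eef_rot"])
E
```

```text
1.35 [ 0.50654386 -0.19526971  0.19998031] [ 0.28866804 -1.39250652  0.04118059] (array([ 0.0072, -0.0164,  0.    ]), np.float64(0.111))
{'camera_matrix': [[373.933, 0.0, 323.212], [0.0, 373.933, 240.003], [0.0, 0.0, 1.0]], 'T_tool_cam': [[-0.0, 0.959, 0.285, 0.08], [1.0, 0.0, 0.0, -0.001], [-0.0, 0.285, -0.959, -0.166], [0.0, 0.0, 0.0, 1.0]]}
```

View pics/w1.png

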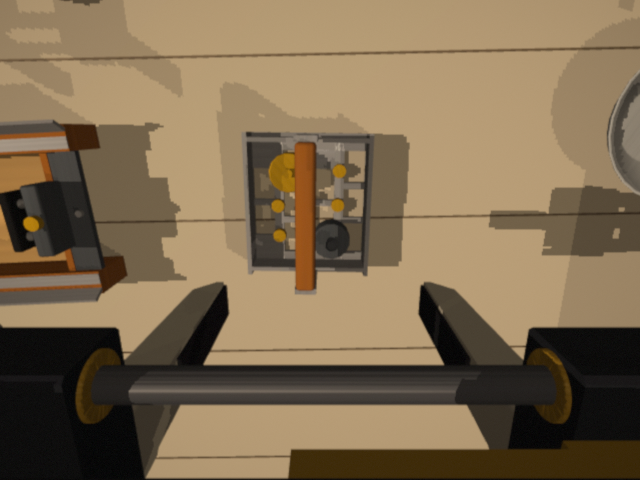

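The wrist view shows the handle from about (305,143) to (305,290) and the riddle's rim corners at (243,133), (373,134), (367,275) and (250,274). The tray's right end is at the left of the picture. I'll intersect these with planes of known height.

```bash
cat >> h.py <<'E'
def wray(s,u,v,z):
    c=calibration("wrist"); K=c["camera_matrix"]; T=np.array(c["T_tool_cam"])
    R=np.array(s["eef_rot"] if "eef_rot" in s else s["rot"]); t=np.array(s["eef_pos"] if "eef_pos" in s else s["pos"])
    d=R@T[:3,:3]@np.array([(u-K[0][2])/K[0][0],-(v-K[1][2])/K[1][1],-1]); o=R@T[:3,3]+t
    return (o+d*(z-o[2])/d[2]).round(4)
E
python3 - <<'E'
from h import *
f=np.load("w1.npz")
for z,L in((.082,[(296,143),(315,143),(315,290),(295,290)]),(.03,[(243,133),(373,134),(367,275),(250,274)]),(.057,[(62,123),(103,300)])):
    P=np.array([wray(f,*q,z)[:2] for q in L]); print(z,P.tolist(),P.mean(0))
E
```

```text
0.082 [[0.5769, -0.1756], [0.5767, -0.1896], [0.4594, -0.1866], [0.4597, -0.1702]] [ 0.518175 -0.1805  ]
0.03 [[0.5843, -0.1264], [0.5814, -0.2386], [0.4508, -0.2353], [0.4539, -0.1227]] [ 0.5176  -0.18075]
0.057 [[0.5947, 0.0101], [0.4417, 0.0063]] [0.5182 0.0082]
```

Emit:
apply_moves([
  {"grip": 0.093,"offset": [0.005,-0.008,0.02],"yaw": 0.1},
  {"grip": 0.093,"offset": [0.01,-0.0155,0.05],"yaw": 0.1},
  {"grip": 0.08,"offset": [0.01,-0.0155,0.08],"yaw": 0.1},
  {"grip": 0.06,"offset": [0.01,-0.0155,0.1],"yaw": 0.1},
  {"grip": 0.06,"offset": [0.01,-0.0155,0.1],"yaw": 0.1},
  {"grip": 0.06,"offset": [0.01,-0.0155,0.1],"yaw": 0.1},
])

```text
clock: 1.9
eef_pos: [0.5142, -0.1857, 0.1001]
eef_rot: [[0.999, -0.038, -0.003], [-0.038, -0.999, -0.0], [-0.003, 0.0, -1.0]]
contact_force: [0.3, -0.1, 0.3]
gripper_width: 0.0708
gripper_force: 0.0
```

```bash
python3 - <<'E'
from h import *
s=sense(); print(s["clock"],tomove([.517,-.180,.051],-1.55))
p,d=capture("wrist"); cv2.imwrite("pics/w2.png",p[:,:,::-1])
E
```

```text
1.9 (array([ 0.0028, -0.0058,  0.0491]), np.float64(-0.122))
```

View pics/w2.png

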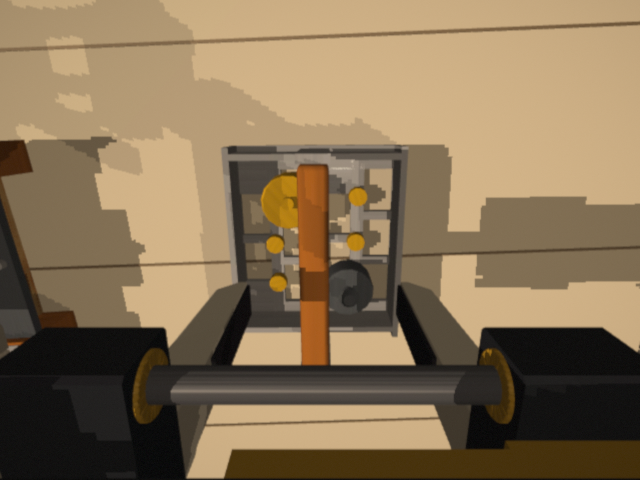

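The handle is at about column 314 and the fingers are centred near 323, so a shift of about 5 mm is needed. That matches the computed offset.

Emit:
apply_moves([
  {"grip": 0.06,"offset": [0.003,-0.0055,0.01],"yaw": -0.12},
  {"grip": 0.06,"offset": [0.003,-0.0055,0.03],"yaw": -0.12},
  {"grip": 0.06,"offset": [0.003,-0.0055,0.045],"yaw": -0.12},
  {"grip": 0.05,"offset": [0.003,-0.0055,0.049],"yaw": -0.12},
  {"grip": 0.04,"offset": [0.003,-0.0055,0.049],"yaw": -0.12},
  {"grip": 0.03,"offset": [0.003,-0.0055,0.049],"yaw": -0.12},
  {"grip": 0.024,"offset": [0.003,-0.0055,0.049],"yaw": -0.12},
  {"grip": 0.022,"offset": [0.003,-0.0055,0.049],"yaw": -0.12},
], grip_force=10)

```text
clock: 2.62
eef_pos: [0.5197, -0.1786, 0.0528]
eef_rot: [[1.0, -0.024, 0.002], [-0.024, -1.0, -0.001], [0.002, 0.001, -1.0]]
contact_force: [0.5, 0.1, -0.7]
gripper_width: 0.0313
gripper_force: 0.0
```

```bash
python3 -c "
from h import *
print(sense()['clock'],tomove([.517,-.180,.051],-1.55))"
```

```text
2.6167 (array([-0.0027,  0.0015,  0.0018]), np.float64(0.037))
```

Emit:
apply_moves([
  {"grip": 0.022,"offset": [-0.0015,0.001,0.0015],"yaw": 0.0},
  {"grip": 0.02,"offset": [-0.0015,0.001,0.0015],"yaw": 0.0},
  {"grip": 0.017,"offset": [-0.0015,0.001,0.0015],"yaw": 0.0},
  {"grip": 0.014,"offset": [-0.0015,0.001,0.0015],"yaw": 0.0},
  {"grip": 0.01,"offset": [-0.0015,0.001,0.0015],"yaw": 0.0},
  {"grip": 0.005,"offset": [-0.0015,0.001,0.0015],"yaw": 0.0},
], grip_force=10)

```text
clock: 3.12
eef_pos: [0.5173, -0.1803, 0.0504]
eef_rot: [[1.0, -0.025, 0.0], [-0.025, -1.0, -0.001], [0.0, 0.001, -1.0]]
contact_force: [-0.9, -3.0, 1.6]
gripper_width: 0.0158
gripper_force: 10.0
```

Emit:
apply_moves([
  {"grip": 0.0,"offset": [0,0,0],"yaw": 0.0},
  {"grip": 0.0,"offset": [0,0,0],"yaw": 0.0},
  {"grip": 0.0,"offset": [0,0,0],"yaw": 0.0},
], grip_force=40)

```text
clock: 3.37
eef_pos: [0.5174, -0.1802, 0.0504]
eef_rot: [[1.0, -0.025, 0.0], [-0.025, -1.0, -0.001], [0.0, 0.001, -1.0]]
contact_force: [0.0, -3.6, 2.1]
gripper_width: 0.0158
gripper_force: 40.0
```

Emit:
apply_moves([
  {"grip": 0.0,"offset": [0,0,-0.001],"yaw": 0.0},
  {"grip": 0.0,"offset": [0,0,-0.003],"yaw": 0.0},
  {"grip": 0.0,"offset": [0,0,-0.006],"yaw": 0.0},
  {"grip": 0.0,"offset": [0,0,-0.01],"yaw": 0.0},
  {"grip": 0.0,"offset": [0,0,-0.014],"yaw": 0.0},
  {"grip": 0.0,"offset": [0,0,-0.017],"yaw": 0.0},
  {"grip": 0.0,"offset": [0,0,-0.019],"yaw": 0.0},
  {"grip": 0.0,"offset": [0,0,-0.02],"yaw": 0.0},
])

```text
clock: 4.03
eef_pos: [0.5176, -0.1792, 0.0707]
eef_rot: [[1.0, -0.024, 0.001], [-0.024, -1.0, -0.0], [0.001, 0.0, -1.0]]
contact_force: [-0.8, 0.3, -5.5]
gripper_width: 0.0157
gripper_force: 40.0
```

Emit:
apply_moves([
  {"grip": 0.0,"offset": [0,0,-0.002],"yaw": 0.0},
  {"grip": 0.0,"offset": [0,0,-0.006],"yaw": 0.0},
  {"grip": 0.0,"offset": [0,0,-0.012],"yaw": 0.0},
  {"grip": 0.0,"offset": [0,0,-0.02],"yaw": 0.0},
  {"grip": 0.0,"offset": [0,0,-0.029],"yaw": 0.0},
  {"grip": 0.0,"offset": [0,0,-0.038],"yaw": 0.0},
  {"grip": 0.0,"offset": [0,0,-0.047],"yaw": 0.0},
  {"grip": 0.0,"offset": [0,0,-0.056],"yaw": 0.0},
])

```text
clock: 4.7
eef_pos: [0.5175, -0.1793, 0.1274]
eef_rot: [[1.0, -0.024, 0.001], [-0.024, -1.0, -0.0], [0.001, 0.0, -1.0]]
contact_force: [-0.2, 0.7, -6.1]
gripper_width: 0.0157
gripper_force: 40.0
```

Emit:
apply_moves([
  {"grip": 0.0,"offset": [0,-0.001,-0.008],"yaw": 0.0},
  {"grip": 0.0,"offset": [0,-0.003,-0.014],"yaw": 0.0},
  {"grip": 0.0,"offset": [0,-0.006,-0.018],"yaw": -0.05},
  {"grip": 0.0,"offset": [0,-0.01,-0.02],"yaw": -0.1},
  {"grip": 0.0,"offset": [0,-0.015,-0.021],"yaw": -0.15},
  {"grip": 0.0,"offset": [0,-0.021,-0.021],"yaw": -0.2},
  {"grip": 0.0,"offset": [0,-0.028,-0.021],"yaw": -0.25},
  {"grip": 0.0,"offset": [0,-0.036,-0.021],"yaw": -0.3},
])

```text
clock: 5.37
eef_pos: [0.5179, -0.1424, 0.1467]
eef_rot: [[1.0, 0.003, -0.001], [0.003, -1.0, 0.0], [-0.001, -0.0, -1.0]]
contact_force: [-0.8, -0.3, -6.3]
gripper_width: 0.0158
gripper_force: 40.0
```

Emit:
apply_moves([
  {"grip": 0.0,"offset": [0,-0.01,0],"yaw": -0.03},
  {"grip": 0.0,"offset": [0,-0.022,0],"yaw": -0.07},
  {"grip": 0.0,"offset": [0,-0.036,0],"yaw": -0.11},
  {"grip": 0.0,"offset": [0,-0.05,0],"yaw": -0.15},
  {"grip": 0.0,"offset": [-0.001,-0.064,0],"yaw": -0.18},
  {"grip": 0.0,"offset": [-0.001,-0.078,0],"yaw": -0.21},
  {"grip": 0.0,"offset": [-0.001,-0.092,0],"yaw": -0.25},
  {"grip": 0.0,"offset": [-0.001,-0.106,0],"yaw": -0.28},
])

```text
clock: 6.03
eef_pos: [0.5167, -0.0353, 0.1472]
eef_rot: [[1.0, 0.028, -0.0], [0.028, -1.0, 0.001], [-0.0, -0.001, -1.0]]
contact_force: [0.0, 0.6, -5.1]
gripper_width: 0.0156
gripper_force: 40.0
```

Emit:
apply_moves([
  {"grip": 0.0,"offset": [0,-0.014,0],"yaw": 0},
  {"grip": 0.0,"offset": [0,-0.028,0],"yaw": 0},
  {"grip": 0.0,"offset": [0,-0.042,0],"yaw": 0},
  {"grip": 0.0,"offset": [0,-0.056,0],"yaw": 0},
  {"grip": 0.0,"offset": [0,-0.07,0],"yaw": 0},
  {"grip": 0.0,"offset": [0,-0.084,0],"yaw": 0},
  {"grip": 0.0,"offset": [0,-0.097,0],"yaw": 0},
  {"grip": 0.0,"offset": [0,-0.109,0],"yaw": 0},
])

```text
clock: 6.7
eef_pos: [0.5135, 0.074, 0.1471]
eef_rot: [[1.0, 0.029, -0.0], [0.029, -1.0, 0.001], [-0.0, -0.001, -1.0]]
contact_force: [0.8, 0.9, -5.9]
gripper_width: 0.0155
gripper_force: 40.0
```

Emit:
apply_moves([
  {"grip": 0.0,"offset": [0,-0.011,0],"yaw": 0},
  {"grip": 0.0,"offset": [0,-0.021,0],"yaw": 0},
  {"grip": 0.0,"offset": [0,-0.03,0],"yaw": 0},
  {"grip": 0.0,"offset": [0,-0.038,0],"yaw": 0},
  {"grip": 0.0,"offset": [0,-0.045,0],"yaw": 0},
  {"grip": 0.0,"offset": [0,-0.051,0],"yaw": 0},
  {"grip": 0.0,"offset": [0,-0.055,0],"yaw": 0},
  {"grip": 0.0,"offset": [0,-0.058,0],"yaw": 0},
])

```text
clock: 7.37
eef_pos: [0.5125, 0.13, 0.1472]
eef_rot: [[1.0, 0.027, 0.0], [0.027, -1.0, -0.0], [0.0, 0.0, -1.0]]
contact_force: [-0.2, 0.5, -5.9]
gripper_width: 0.0158
gripper_force: 40.0
```

Emit:
apply_moves([
  {"grip": 0.0,"offset": [0,-0.001,0],"yaw": 0},
  {"grip": 0.0,"offset": [0,-0.001,0],"yaw": 0},
  {"grip": 0.0,"offset": [0,-0.001,0],"yaw": 0},
])

```text
clock: 7.62
eef_pos: [0.5125, 0.1301, 0.1472]
eef_rot: [[1.0, 0.026, -0.0], [0.026, -1.0, -0.0], [-0.0, 0.0, -1.0]]
contact_force: [-0.4, 0.1, -6.3]
gripper_width: 0.0157
gripper_force: 40.0
```

```bash
python3 - <<'E'
from h import *
s=sense(); print(s["clock"],s["eef_pos"],s["eef_rot"][1][0],s["contact_force"],s["ft_torque"])
p,d=capture("scene"); np.save("scene1.npy",d); cv2.imwrite("pics/s1.png",cv2.resize(p[150:300,220:460,::-1],None,fx=3,fy=3,interpolation=3))
p,d=capture("top"); np.save("top1.npy",d); cv2.imwrite("pics/t1.png",p[:,:,::-1])
E
```

```text
7.6167 [0.51251611 0.13009671 0.14716304] 0.026045319364603487 [-0.41231294  0.08415    -6.3351162 ] [-0.01428457 -0.00384694  0.02351129]
```

View pics/s1.png

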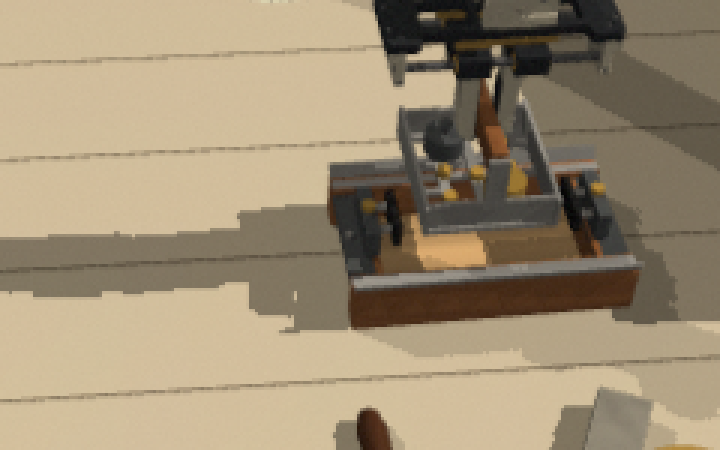

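The scene crop shows the riddle level, with all seven parts in it, over the tray and between the two pads at about (395,215) and (565,205). I'll measure riddle relative to tray in this one camera.

```bash
python3 - <<'E'
from h import *
C=cloud("scene",np.load("scene1.npy")); X,Y,Z=C[...,0],C[...,1],C[...,2]
def fit(m,n,ax):
    P=C[m]; k=np.polyfit(P[:,1-ax],P[:,ax],1); r=P[:,ax]-np.polyval(k,P[:,1-ax]); g=abs(r)<.004; k=np.polyfit(P[g,1-ax],P[g,ax],1)
    q=.135 if ax==0 else .515
    print(n,len(P),"yaw",np.degrees(np.arctan(k[0]))*(-1 if ax==0 else 1),"at",np.polyval(k,q).round(4),"std",r[g].std().round(4))
B=(Y>.0)&(Y<.3)
sv=B&(Z>.098)&(Z<.124)
fit(sv&(X>.570)&(X<.60),"sieve +x face",0)
print("sieve +x y-range",np.percentile(Y[sv&(X>.57)&(X<.6)],[0,1,50,99,100]).round(4))
fit(B&(Z>.008)&(Z<.04)&(X>.575)&(X<.61),"tray +x outer",0)
fit(B&(Z>.0)&(Z<.04)&(X>.44)&(X<.48)&(Y>.06)&(Y<.2),"tray -x inner (-54)",0)
w=B&(Z>.01)&(Z<.055)&(X>.57)&(X<.61); print("tray y-range",np.percentile(Y[w],[0,1,50,99,100]).round(4))
C=cloud("top",np.load("top1.npy")); X,Y,Z=C[...,0],C[...,1],C[...,2]
sv=(Z>.105)&(Z<.14)&(Y>.05)&(Y<.22)&(X>.42)&(X<.61); P=C[sv]
print("top sieve",sv.sum(),np.percentile(X[sv],[0,1,99,100]).round(4),np.percentile(Y[sv],[0,1,99,100]).round(4))
E
```

```text
sieve +x face 374 yaw 1.218815451642125 at 0.5754 std 0.0019
sieve +x y-range [0.0757 0.0764 0.1316 0.1889 0.1915]
tray +x outer 793 yaw 1.7295744686774035 at 0.5907 std 0.0015
tray -x inner (-54) 137 yaw 2.5223922275535235 at 0.4614 std 0.0019
tray y-range [0.0179 0.0194 0.1381 0.2657 0.2707]
top sieve 207 [0.4458 0.446  0.5744 0.577 ] [0.0721 0.0722 0.1241 0.1261]
```

View pics/t1.png

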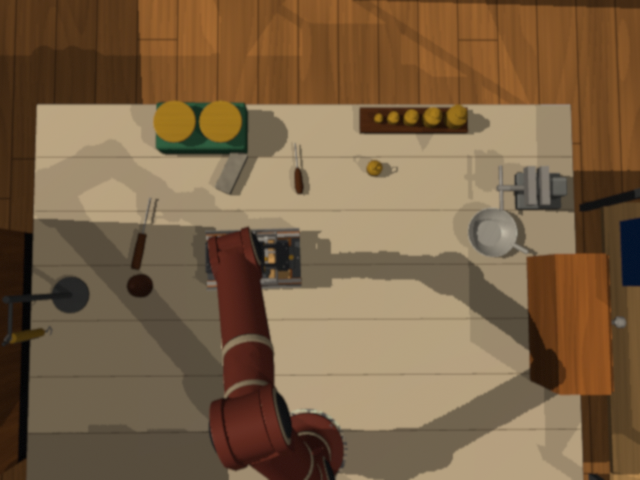

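The top view shows the hand over the tray with everything else untouched. I'll correct by about +3 mm in x and +10 mm in y while lowering.

Emit:
apply_moves([
  {"grip": 0.0,"offset": [0.0003,-0.001,0],"yaw": 0},
  {"grip": 0.0,"offset": [0.001,-0.003,0.001],"yaw": -0.03},
  {"grip": 0.0,"offset": [0.002,-0.005,0.003],"yaw": -0.06},
  {"grip": 0.0,"offset": [0.0025,-0.007,0.006],"yaw": -0.06},
  {"grip": 0.0,"offset": [0.003,-0.009,0.01],"yaw": -0.06},
  {"grip": 0.0,"offset": [0.0033,-0.0099,0.014],"yaw": -0.06},
  {"grip": 0.0,"offset": [0.0033,-0.0099,0.018],"yaw": -0.06},
  {"grip": 0.0,"offset": [0.0033,-0.0099,0.022],"yaw": -0.06},
])

```text
clock: 8.38
eef_pos: [0.5153, 0.1407, 0.1245]
eef_rot: [[0.999, 0.032, -0.001], [0.032, -0.999, -0.0], [-0.001, 0.0, -1.0]]
contact_force: [-0.2, 0.7, -6.0]
gripper_width: 0.0157
gripper_force: 40.0
```

Emit:
apply_moves([
  {"grip": 0.0,"offset": [0,0,0.004],"yaw": 0},
  {"grip": 0.0,"offset": [0,0,0.008],"yaw": 0},
  {"grip": 0.0,"offset": [0,0,0.012],"yaw": 0},
  {"grip": 0.0,"offset": [0,0,0.015],"yaw": 0},
  {"grip": 0.0,"offset": [0,0,0.017],"yaw": 0},
  {"grip": 0.0,"offset": [0,0,0.018],"yaw": 0},
  {"grip": 0.0,"offset": [0,0,0.018],"yaw": 0},
])

```text
clock: 8.97
eef_pos: [0.5154, 0.1406, 0.107]
eef_rot: [[0.999, 0.032, -0.0], [0.032, -0.999, -0.0], [-0.0, 0.0, -1.0]]
contact_force: [-0.1, 0.5, -5.8]
gripper_width: 0.0161
gripper_force: 40.0
```

Emit:
apply_moves([
  {"grip": 0.0,"offset": [0,0,0.001],"yaw": 0},
  {"grip": 0.0,"offset": [0,0,0.003],"yaw": 0},
  {"grip": 0.0,"offset": [0,0,0.005],"yaw": 0},
  {"grip": 0.0,"offset": [0,0,0.007],"yaw": 0},
  {"grip": 0.0,"offset": [0,0,0.0085],"yaw": 0},
  {"grip": 0.0,"offset": [0,0,0.0095],"yaw": 0},
  {"grip": 0.0,"offset": [0,0,0.01],"yaw": 0},
])

```text
clock: 9.55
eef_pos: [0.5154, 0.1406, 0.097]
eef_rot: [[0.999, 0.032, -0.0], [0.032, -0.999, -0.0], [-0.0, 0.0, -1.0]]
contact_force: [-0.1, 1.2, -5.9]
gripper_width: 0.0156
gripper_force: 40.0
```

Emit:
apply_moves([
  {"grip": 0.0,"offset": [0,0,0.0005],"yaw": 0},
  {"grip": 0.0,"offset": [0,0,0.001],"yaw": 0},
  {"grip": 0.0,"offset": [0,0,0.0015],"yaw": 0},
  {"grip": 0.0,"offset": [0,0,0.002],"yaw": 0},
  {"grip": 0.0,"offset": [0,0,0.002],"yaw": 0},
])

```text
clock: 9.97
eef_pos: [0.5156, 0.1407, 0.0954]
eef_rot: [[0.999, 0.032, 0.0], [0.032, -0.999, 0.0], [0.0, -0.0, -1.0]]
contact_force: [-1.6, 0.2, -4.4]
gripper_width: 0.0155
gripper_force: 40.0
```

Emit:
apply_moves([
  {"grip": 0.0,"offset": [0,0,0.0005],"yaw": 0},
  {"grip": 0.0,"offset": [0,0,0.001],"yaw": 0},
  {"grip": 0.0,"offset": [0,0,0.001],"yaw": 0},
  {"grip": 0.0,"offset": [0,0,0.001],"yaw": 0},
])

```text
clock: 10.3
eef_pos: [0.5156, 0.1407, 0.0953]
eef_rot: [[0.999, 0.032, 0.001], [0.032, -0.999, 0.0], [0.001, -0.0, -1.0]]
contact_force: [-3.1, -0.9, 6.0]
gripper_width: 0.0157
gripper_force: 40.0
```

Emit:
apply_moves([
  {"grip": 0.0,"offset": [-0.0005,0,-0.0003],"yaw": 0},
  {"grip": 0.0,"offset": [-0.001,-0.001,-0.0005],"yaw": 0},
  {"grip": 0.0,"offset": [-0.001,-0.002,-0.0005],"yaw": 0},
  {"grip": 0.0,"offset": [-0.001,-0.004,-0.0005],"yaw": 0},
  {"grip": 0.0,"offset": [-0.001,-0.006,-0.0005],"yaw": 0},
  {"grip": 0.0,"offset": [-0.001,-0.008,-0.0005],"yaw": 0},
  {"grip": 0.0,"offset": [-0.001,-0.01,-0.0005],"yaw": 0},
  {"grip": 0.0,"offset": [-0.001,-0.01,-0.0005],"yaw": 0},
])

```text
clock: 10.97
eef_pos: [0.5153, 0.151, 0.0953]
eef_rot: [[0.999, 0.032, 0.002], [0.032, -0.999, 0.0], [0.002, -0.0, -1.0]]
contact_force: [0.4, -1.5, 6.5]
gripper_width: 0.0156
gripper_force: 40.0
```

Emit:
apply_moves([
  {"grip": 0.0,"offset": [0,-0.001,-0.0005],"yaw": 0},
  {"grip": 0.0,"offset": [0,-0.002,-0.0005],"yaw": 0},
  {"grip": 0.0,"offset": [0,-0.003,-0.0005],"yaw": 0},
  {"grip": 0.0,"offset": [0,-0.004,-0.0005],"yaw": 0},
  {"grip": 0.0,"offset": [0,-0.005,-0.0005],"yaw": 0},
  {"grip": 0.0,"offset": [0,-0.005,-0.0005],"yaw": 0},
])

```text
clock: 11.47
eef_pos: [0.5143, 0.1559, 0.0954]
eef_rot: [[0.999, 0.032, 0.001], [0.032, -0.999, 0.0], [0.001, -0.0, -1.0]]
contact_force: [-0.1, -1.4, 3.7]
gripper_width: 0.0156
gripper_force: 40.0
```

Emit:
apply_moves([
  {"grip": 0.0,"offset": [0,-0.0005,0],"yaw": 0},
  {"grip": 0.0,"offset": [0,-0.001,0],"yaw": 0},
  {"grip": 0.0,"offset": [0,-0.0015,0],"yaw": 0},
  {"grip": 0.0,"offset": [0,-0.0015,0],"yaw": 0},
])

```text
clock: 11.8
eef_pos: [0.5141, 0.1571, 0.0954]
eef_rot: [[0.999, 0.032, 0.0], [0.032, -0.999, 0.0], [0.0, -0.0, -1.0]]
contact_force: [0.2, -3.1, 5.1]
gripper_width: 0.0157
gripper_force: 40.0
```

Emit:
apply_moves([
  {"grip": 0.0,"offset": [0,-0.0005,-0.0003],"yaw": 0},
  {"grip": 0.0,"offset": [0,-0.001,-0.0003],"yaw": 0},
  {"grip": 0.0,"offset": [0,-0.001,-0.0003],"yaw": 0},
  {"grip": 0.0,"offset": [0,-0.001,-0.0003],"yaw": 0},
])

```text
clock: 12.13
eef_pos: [0.5138, 0.1584, 0.0954]
eef_rot: [[0.999, 0.032, -0.0], [0.032, -0.999, 0.0], [-0.0, -0.0, -1.0]]
contact_force: [0.7, -2.1, 2.3]
gripper_width: 0.0155
gripper_force: 40.0
```

Emit:
apply_moves([
  {"grip": 0.0,"offset": [0,-0.0005,0],"yaw": 0},
  {"grip": 0.0,"offset": [0,-0.001,0],"yaw": 0},
  {"grip": 0.0,"offset": [0,-0.0015,0],"yaw": 0},
  {"grip": 0.0,"offset": [0,-0.0015,0],"yaw": 0},
  {"grip": 0.0,"offset": [0,-0.0015,0],"yaw": 0},
])

```text
clock: 12.55
eef_pos: [0.5137, 0.1596, 0.0954]
eef_rot: [[0.999, 0.032, -0.0], [0.032, -0.999, -0.0], [-0.0, 0.0, -1.0]]
contact_force: [-0.4, -2.0, 2.4]
gripper_width: 0.0157
gripper_force: 40.0
```

Emit:
apply_moves([
  {"grip": 0.0,"offset": [0,-0.0007,0],"yaw": 0},
  {"grip": 0.0,"offset": [0,-0.0014,0],"yaw": 0},
  {"grip": 0.0,"offset": [0,-0.002,0],"yaw": 0},
  {"grip": 0.0,"offset": [0,-0.002,0],"yaw": 0},
  {"grip": 0.0,"offset": [0,-0.002,0],"yaw": 0},
])

```text
clock: 12.97
eef_pos: [0.5137, 0.1605, 0.0954]
eef_rot: [[1.0, 0.031, -0.001], [0.031, -1.0, -0.001], [-0.001, 0.001, -1.0]]
contact_force: [-0.3, -5.1, 2.4]
gripper_width: 0.016
gripper_force: 40.0
```

Emit:
apply_moves([
  {"grip": 0.0,"offset": [0,0.002,0],"yaw": 0},
  {"grip": 0.0,"offset": [0,0.005,0],"yaw": 0},
  {"grip": 0.0,"offset": [0,0.01,0],"yaw": 0},
  {"grip": 0.0,"offset": [0,0.016,0],"yaw": 0},
  {"grip": 0.0,"offset": [0,0.022,0],"yaw": 0},
  {"grip": 0.0,"offset": [0,0.027,0],"yaw": 0},
  {"grip": 0.0,"offset": [0,0.031,0],"yaw": 0},
  {"grip": 0.0,"offset": [0,0.033,0],"yaw": 0},
])

```text
clock: 13.63
eef_pos: [0.5148, 0.1275, 0.0954]
eef_rot: [[1.0, 0.031, -0.0], [0.031, -1.0, -0.0], [-0.0, 0.0, -1.0]]
contact_force: [0.4, 1.0, -0.6]
gripper_width: 0.0158
gripper_force: 40.0
```

Emit:
apply_moves([
  {"grip": 0.0,"offset": [0,0.0,0],"yaw": 0},
  {"grip": 0.0,"offset": [0,0.001,0],"yaw": 0},
  {"grip": 0.0,"offset": [0,0.002,0],"yaw": 0},
  {"grip": 0.0,"offset": [0,0.002,0],"yaw": 0},
  {"grip": 0.0,"offset": [0,0.002,0],"yaw": 0},
])

```text
clock: 14.05
eef_pos: [0.5149, 0.1267, 0.0954]
eef_rot: [[0.999, 0.032, -0.0], [0.032, -0.999, -0.0], [-0.0, 0.0, -1.0]]
contact_force: [0.6, -0.7, -1.4]
gripper_width: 0.0157
gripper_force: 40.0
```

Emit:
apply_moves([
  {"grip": 0.0,"offset": [0,0.001,0.0002],"yaw": 0},
  {"grip": 0.0,"offset": [0,0.002,0.0002],"yaw": 0},
  {"grip": 0.0,"offset": [0,0.002,0.0002],"yaw": 0},
  {"grip": 0.0,"offset": [0,0.002,0.0002],"yaw": 0},
])

```text
clock: 14.38
eef_pos: [0.5151, 0.1247, 0.0954]
eef_rot: [[0.999, 0.032, 0.0], [0.032, -0.999, 0.0], [0.0, -0.0, -1.0]]
contact_force: [-0.2, 1.7, -0.1]
gripper_width: 0.0156
gripper_force: 40.0
```

Emit:
apply_moves([
  {"grip": 0.0,"offset": [0,0.001,0],"yaw": 0},
  {"grip": 0.0,"offset": [0,0.0015,0],"yaw": 0},
  {"grip": 0.0,"offset": [0,0.0015,0],"yaw": 0},
  {"grip": 0.0,"offset": [0,0.0015,0],"yaw": 0},
])

```text
clock: 14.72
eef_pos: [0.5152, 0.123, 0.0954]
eef_rot: [[0.999, 0.032, 0.0], [0.032, -0.999, 0.0], [0.0, -0.0, -1.0]]
contact_force: [-0.0, 1.2, 1.4]
gripper_width: 0.0159
gripper_force: 40.0
```

Emit:
apply_moves([
  {"grip": 0.0,"offset": [0,0.001,0],"yaw": 0},
  {"grip": 0.0,"offset": [0,0.002,0],"yaw": 0},
  {"grip": 0.0,"offset": [0,0.002,0],"yaw": 0},
  {"grip": 0.0,"offset": [0,0.002,0],"yaw": 0},
])

```text
clock: 15.05
eef_pos: [0.5152, 0.1214, 0.0954]
eef_rot: [[0.999, 0.032, 0.0], [0.032, -0.999, 0.0], [0.0, -0.0, -1.0]]
contact_force: [-0.1, 2.4, 0.4]
gripper_width: 0.0157
gripper_force: 40.0
```

Emit:
apply_moves([
  {"grip": 0.0,"offset": [0,0.0005,0],"yaw": 0},
  {"grip": 0.0,"offset": [0,0.0015,0],"yaw": 0},
  {"grip": 0.0,"offset": [0,0.0015,0],"yaw": 0},
  {"grip": 0.0,"offset": [0,0.0015,0],"yaw": 0},
])

```text
clock: 15.38
eef_pos: [0.5152, 0.1207, 0.0954]
eef_rot: [[0.999, 0.033, 0.0], [0.033, -0.999, 0.001], [0.0, -0.001, -1.0]]
contact_force: [0.1, 6.2, 1.1]
gripper_width: 0.0158
gripper_force: 40.0
```

Both stops are felt: left contact at TCP y ≈ 0.160, right at ≈ 0.1215. I'll try one stroke first.

Emit:
apply_moves([
  {"grip": 0.0,"offset": [0,-0.018,0],"yaw": 0},
  {"grip": 0.0,"offset": [0,-0.034,0],"yaw": 0},
  {"grip": 0.0,"offset": [0,-0.041,0],"yaw": 0},
])

```text
clock: 15.63
eef_pos: [0.5141, 0.1604, 0.0954]
eef_rot: [[0.999, 0.032, 0.0], [0.032, -0.999, -0.001], [0.0, 0.002, -1.0]]
contact_force: [1.1, -3.2, 3.1]
gripper_width: 0.0157
gripper_force: 40.0
```

Emit:
apply_moves([
  {"grip": 0.0,"offset": [0,0,0],"yaw": 0},
])

```text
clock: 15.72
eef_pos: [0.5142, 0.1603, 0.0954]
eef_rot: [[0.999, 0.033, 0.001], [0.033, -0.999, -0.002], [0.001, 0.002, -1.0]]
contact_force: [0.2, -1.3, 1.4]
gripper_width: 0.0159
gripper_force: 40.0
```

Emit:
apply_moves([
  {"grip": 0.0,"offset": [0,0.018,0],"yaw": 0},
  {"grip": 0.0,"offset": [0,0.034,0],"yaw": 0},
  {"grip": 0.0,"offset": [0,0.041,0],"yaw": 0},
])

```text
clock: 15.97
eef_pos: [0.5153, 0.1182, 0.0955]
eef_rot: [[1.0, 0.029, 0.0], [0.029, -1.0, 0.001], [0.0, -0.001, -1.0]]
contact_force: [-1.8, 10.9, 3.5]
gripper_width: 0.0156
gripper_force: 40.0
```

Emit:
apply_moves([
  {"grip": 0.0,"offset": [0,0,0],"yaw": 0},
])

```text
clock: 16.05
eef_pos: [0.5151, 0.1196, 0.0954]
eef_rot: [[1.0, 0.03, 0.0], [0.03, -1.0, 0.002], [0.0, -0.002, -1.0]]
contact_force: [0.2, 4.8, 1.2]
gripper_width: 0.0159
gripper_force: 40.0
```

Emit:
apply_moves([
  {"grip": 0.0,"offset": [0,-0.019,0],"yaw": 0},
  {"grip": 0.0,"offset": [0,-0.036,0],"yaw": 0},
  {"grip": 0.0,"offset": [0,-0.0425,0],"yaw": 0},
])

```text
clock: 16.3
eef_pos: [0.5141, 0.1622, 0.0954]
eef_rot: [[0.999, 0.033, 0.0], [0.033, -0.999, -0.001], [0.0, 0.001, -1.0]]
contact_force: [1.7, -7.8, 6.2]
gripper_width: 0.0157
gripper_force: 40.0
```

Emit:
apply_moves([
  {"grip": 0.0,"offset": [0,0.019,0],"yaw": 0},
  {"grip": 0.0,"offset": [0,0.036,0],"yaw": 0},
  {"grip": 0.0,"offset": [0,0.0415,0],"yaw": 0},
])

```text
clock: 16.55
eef_pos: [0.5153, 0.1189, 0.0954]
eef_rot: [[1.0, 0.029, 0.0], [0.029, -1.0, 0.0], [0.0, -0.0, -1.0]]
contact_force: [-0.7, 7.4, 1.6]
gripper_width: 0.0155
gripper_force: 40.0
```

```bash
python3 - <<'E'
from h import *
s=sense(); print(s["clock"])
p,d=capture("wrist"); a=p[100:340,160:480,::-1]
q,d=capture("scene"); b=q[160:260,300:450,::-1]
cv2.imwrite("pics/k1.png",np.hstack([cv2.resize(a,(400,300),interpolation=3),cv2.resize(b,(400,300),interpolation=3)]))
E
```

```text
16.55
```

View pics/k1.png

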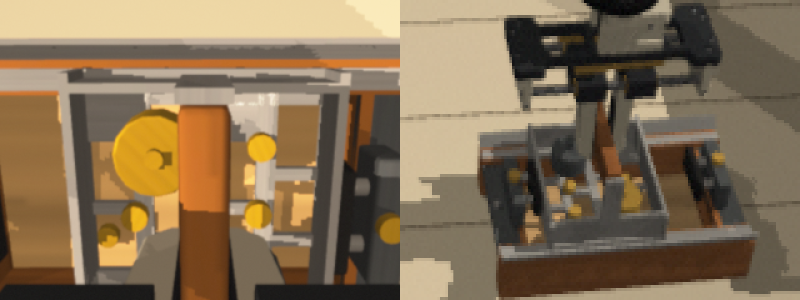

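After four strokes the picture shows one disc fallen at about (108,237) in the left half. At least three discs, at (262,148), (257,215) and (133,217), are still on the bars. I'll continue more briskly.

Emit:
apply_moves([
  {"grip": 0.0,"offset": [0,-0.022,0],"yaw": 0},
  {"grip": 0.0,"offset": [0,-0.037,0],"yaw": 0},
  {"grip": 0.0,"offset": [0,-0.0415,0],"yaw": 0},
  {"grip": 0.0,"offset": [0,-0.0195,0],"yaw": 0},
  {"grip": 0.0,"offset": [0,-0.0045,0],"yaw": 0},
  {"grip": 0.0,"offset": [0,0,0],"yaw": 0},
])

```text
clock: 17.15
eef_pos: [0.5153, 0.1194, 0.0954]
eef_rot: [[1.0, 0.029, 0.0], [0.029, -1.0, 0.0], [0.0, -0.0, -1.0]]
contact_force: [-0.5, 6.4, -0.0]
gripper_width: 0.0153
gripper_force: 40.0
```

Emit:
apply_moves([
  {"grip": 0.0,"offset": [0,-0.022,0],"yaw": 0},
  {"grip": 0.0,"offset": [0,-0.038,0],"yaw": 0},
  {"grip": 0.0,"offset": [0,-0.0415,0],"yaw": 0},
])

```text
clock: 17.4
eef_pos: [0.5141, 0.1628, 0.0954]
eef_rot: [[0.999, 0.035, 0.001], [0.035, -0.999, -0.001], [0.001, 0.001, -1.0]]
contact_force: [1.0, -5.2, 4.8]
gripper_width: 0.0157
gripper_force: 40.0
```

Emit:
apply_moves([
  {"grip": 0.0,"offset": [0,0.022,0],"yaw": 0},
  {"grip": 0.0,"offset": [0,0.038,0],"yaw": 0},
  {"grip": 0.0,"offset": [0,0.0415,0],"yaw": 0},
])

```text
clock: 17.65
eef_pos: [0.5152, 0.1192, 0.0954]
eef_rot: [[1.0, 0.029, 0.0], [0.029, -1.0, 0.0], [0.0, -0.0, -1.0]]
contact_force: [-1.1, 4.6, 1.7]
gripper_width: 0.0157
gripper_force: 40.0
```

Emit:
apply_moves([
  {"grip": 0.0,"offset": [0,-0.022,0],"yaw": 0},
  {"grip": 0.0,"offset": [0,-0.038,0],"yaw": 0},
  {"grip": 0.0,"offset": [0,-0.0415,0],"yaw": 0},
  {"grip": 0.0,"offset": [0,-0.0195,0],"yaw": 0},
  {"grip": 0.0,"offset": [0,-0.0035,0],"yaw": 0},
  {"grip": 0.0,"offset": [0,0,0],"yaw": 0},
])

```text
clock: 18.15
eef_pos: [0.5152, 0.1193, 0.0954]
eef_rot: [[1.0, 0.029, 0.0], [0.029, -1.0, 0.001], [0.0, -0.001, -1.0]]
contact_force: [0.1, 4.5, 0.7]
gripper_width: 0.0154
gripper_force: 40.0
```

```bash
python3 - <<'E'
from h import *
s=sense(); print(s["clock"])
p,d=capture("wrist"); a=p[100:340,160:480,::-1]
q,d=capture("scene"); b=q[175:250,320:420,::-1]
cv2.imwrite("pics/k2.png",np.hstack([cv2.resize(a,(400,300),interpolation=3),cv2.resize(b,(400,300),interpolation=3)]))
E
```

```text
18.15
```

View pics/k2.png

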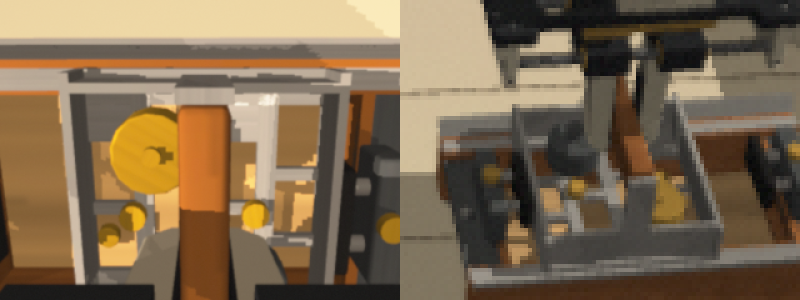

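The disc at (262,148) has gone. Two discs, at (255,215) and (132,217), barely move, so I need sharper starts.

Emit:
apply_moves([
  {"grip": 0.0,"offset": [0,-0.031,0],"yaw": 0},
  {"grip": 0.0,"offset": [0,-0.039,0],"yaw": 0},
  {"grip": 0.0,"offset": [0,-0.0415,0],"yaw": 0},
])

```text
clock: 18.5
eef_pos: [0.514, 0.1623, 0.0954]
eef_rot: [[0.999, 0.035, 0.0], [0.035, -0.999, -0.002], [0.0, 0.002, -1.0]]
contact_force: [0.5, -5.6, 4.7]
gripper_width: 0.0157
gripper_force: 40.0
```

Emit:
apply_moves([
  {"grip": 0.0,"offset": [0,0.031,0],"yaw": 0},
  {"grip": 0.0,"offset": [0,0.039,0],"yaw": 0},
  {"grip": 0.0,"offset": [0,0.0415,0],"yaw": 0},
])

```text
clock: 18.75
eef_pos: [0.5151, 0.1199, 0.0954]
eef_rot: [[1.0, 0.029, 0.0], [0.029, -1.0, 0.001], [0.0, -0.001, -1.0]]
contact_force: [-0.8, 3.4, 2.5]
gripper_width: 0.0159
gripper_force: 40.0
```

Emit:
apply_moves([
  {"grip": 0.0,"offset": [0,-0.032,0],"yaw": 0},
  {"grip": 0.0,"offset": [0,-0.0415,0],"yaw": 0},
])

```text
clock: 18.92
eef_pos: [0.5141, 0.1641, 0.0954]
eef_rot: [[0.999, 0.034, 0.001], [0.034, -0.999, 0.001], [0.001, -0.001, -1.0]]
contact_force: [2.5, -9.9, 7.6]
gripper_width: 0.0155
gripper_force: 40.0
```

Emit:
apply_moves([
  {"grip": 0.0,"offset": [0,0.032,0],"yaw": 0},
  {"grip": 0.0,"offset": [0,0.0415,0],"yaw": 0},
])

```text
clock: 19.08
eef_pos: [0.5153, 0.1197, 0.0954]
eef_rot: [[0.999, 0.033, 0.0], [0.033, -0.999, -0.001], [0.0, 0.001, -1.0]]
contact_force: [0.8, 3.8, 2.8]
gripper_width: 0.0157
gripper_force: 40.0
```

Emit:
apply_moves([
  {"grip": 0.0,"offset": [0,-0.032,0],"yaw": 0},
  {"grip": 0.0,"offset": [0,-0.0405,0],"yaw": 0},
  {"grip": 0.0,"offset": [0,-0.009,0],"yaw": 0},
  {"grip": 0.0,"offset": [0,-0.0005,0],"yaw": 0},
])

```text
clock: 19.42
eef_pos: [0.5151, 0.1199, 0.0953]
eef_rot: [[0.999, 0.032, -0.0], [0.032, -0.999, -0.001], [-0.0, 0.001, -1.0]]
contact_force: [1.6, 2.6, 2.7]
gripper_width: 0.016
gripper_force: 40.0
```

```bash
python3 - <<'E'
from h import *
s=sense(); print(s["clock"])
p,d=capture("wrist"); a=p[100:340,160:480,::-1]
q,d=capture("scene"); b=q[175:250,320:420,::-1]
cv2.imwrite("pics/k3.png",np.hstack([cv2.resize(a,(400,300),interpolation=3),cv2.resize(b,(400,300),interpolation=3)]))
# brass pixels in the wrist crop
h=cv2.cvtColor(a,cv2.COLOR_BGR2HSV); m=cv2.inRange(h,(18,180,110),(28,255,255)); n,_,st,ce=cv2.connectedComponentsWithStats(m)
print([(ce[i].round().tolist(),int(st[i,4])) for i in range(1,n) if st[i,4]>25])
E
```

```text
19.4167
[([128.0, 119.0], 1876), ([82.0, 146.0], 160), ([313.0, 184.0], 254), ([87.0, 189.0], 216)]
```

The brass blobs have changed. I'll use depth to tell which discs are still in the riddle and which are in the tray.

```bash
cat >> h.py <<'E'
def wblobs():
    s=sense(); p,d=capture("wrist"); c=calibration("wrist"); K=c["camera_matrix"]; T=np.array(c["T_tool_cam"]); R=np.array(s["eef_rot"])
    h=cv2.cvtColor(p,cv2.COLOR_RGB2HSV); m=cv2.inRange(h,(17,150,60),(29,255,255)); m[340:]=0
    v,u=np.mgrid[0:480,0:640]
    P=np.stack([(u-K[0][2])/K[0][0]*d,-(v-K[1][2])/K[1][1]*d,-d],-1)@T[:3,:3].T+T[:3,3]
    W=P@R.T+s["eef_pos"]
    n,l,st,ce=cv2.connectedComponentsWithStats(m)
    for i in range(1,n):
        if st[i,4]>12: q=W[(l==i)&(d>0)]; print(ce[i].round().tolist(),int(st[i,4]),np.median(q,0).round(3).tolist(),"z5-95",np.percentile(q[:,2],[5,95]).round(3).tolist())
    return s,p,d,W
def sblobs(box=(170,260,310,440)):
    q,d=capture("scene"); C=cloud("scene",d); h=cv2.cvtColor(q,cv2.COLOR_RGB2HSV); m=cv2.inRange(h,(17,150,60),(29,255,255))
    k=np.zeros_like(m); a,b,c,e=box; k[a:b,c:e]=1; m*=k
    n,l,st,ce=cv2.connectedComponentsWithStats(m)
    for i in range(1,n):
        if st[i,4]>4: w=C[l==i]; print("S",ce[i].round().tolist(),int(st[i,4]),np.median(w,0).round(3).tolist(),"z",np.percentile(w[:,2],[5,95]).round(3).tolist())
    return q,d
E
python3 - <<'E'
from h import *
wblobs(); sblobs(); print(sense()["clock"])
E
```

```text
[288.0, 219.0] 1840 [0.55, 0.141, 0.072] z5-95 [0.064, 0.075]
[357.0, 222.0] 14 [0.534, 0.099, 0.006] z5-95 [0.005, 0.006]
[245.0, 247.0] 298 [0.516, 0.175, 0.016] z5-95 [0.005, 0.019]
[385.0, 254.0] 18 [0.51, 0.077, 0.005] z5-95 [0.005, 0.006]
[177.0, 267.0] 13 [0.496, 0.227, 0.006] z5-95 [0.005, 0.007]
[193.0, 269.0] 19 [0.495, 0.217, 0.006] z5-95 [0.005, 0.007]
[384.0, 273.0] 61 [0.495, 0.077, 0.006] z5-95 [0.005, 0.007]
[97.0, 283.0] 525 [0.513, 0.243, 0.076] z5-95 [0.071, 0.077]
[477.0, 282.0] 484 [0.519, 0.04, 0.076] z5-95 [0.071, 0.077]
[249.0, 288.0] 341 [0.484, 0.174, 0.013] z5-95 [0.005, 0.014]
S [364.0, 173.0] 18 [0.5, 0.087, 0.209] z [0.199, 0.213]
S [382.0, 182.0] 56 [0.538, 0.125, 0.209] z [0.205, 0.211]
S [419.0, 212.0] 14 [0.515, 0.244, 0.078] z [0.074, 0.083]
S [342.0, 218.0] 14 [0.522, 0.04, 0.076] z [0.074, 0.081]
S [375.0, 226.0] 20 [0.55, 0.121, 0.071] z [0.059, 0.121]
S [386.0, 227.0] 27 [0.554, 0.148, 0.072] z [0.011, 0.075]
19.6167
```

Emit:
apply_moves([
  {"grip": 0.0,"offset": [0,-0.031,0],"yaw": 0},
  {"grip": 0.0,"offset": [0,-0.0395,0],"yaw": 0},
  {"grip": 0.0,"offset": [0,-0.008,0],"yaw": 0},
  {"grip": 0.0,"offset": [0,0,0],"yaw": 0},
  {"grip": 0.0,"offset": [0,-0.031,0],"yaw": 0},
  {"grip": 0.0,"offset": [0,-0.0395,0],"yaw": 0},
])

```text
clock: 20.12
eef_pos: [0.5138, 0.1623, 0.0953]
eef_rot: [[0.999, 0.033, 0.0], [0.033, -0.999, 0.001], [0.0, -0.001, -1.0]]
contact_force: [2.2, -3.9, 4.5]
gripper_width: 0.0152
gripper_force: 40.0
```

```bash
python3 - <<'E'
from h import *
wblobs(); sblobs(); print(sense()["clock"])
E
```

```text
[354.0, 219.0] 1142 [0.55, 0.149, 0.071] z5-95 [0.055, 0.123]
[301.0, 218.0] 97 [0.546, 0.176, 0.07] z5-95 [0.005, 0.072]
[250.0, 222.0] 16 [0.529, 0.215, 0.005] z5-95 [0.005, 0.006]
[459.0, 232.0] 13 [0.527, 0.067, 0.006] z5-95 [0.005, 0.006]
[253.0, 246.0] 38 [0.512, 0.214, 0.005] z5-95 [0.004, 0.007]
[299.0, 251.0] 66 [0.512, 0.179, 0.017] z5-95 [0.005, 0.019]
[389.0, 251.0] 188 [0.515, 0.118, 0.018] z5-95 [0.006, 0.019]
[388.0, 268.0] 25 [0.499, 0.116, 0.006] z5-95 [0.004, 0.006]
[436.0, 267.0] 13 [0.5, 0.081, 0.005] z5-95 [0.005, 0.006]
[173.0, 282.0] 487 [0.513, 0.243, 0.076] z5-95 [0.072, 0.077]
[553.0, 283.0] 516 [0.519, 0.04, 0.076] z5-95 [0.071, 0.077]
[391.0, 276.0] 43 [0.492, 0.113, 0.006] z5-95 [0.004, 0.006]
[358.0, 276.0] 16 [0.491, 0.137, 0.005] z5-95 [0.004, 0.006]
S [380.0, 172.0] 16 [0.5, 0.129, 0.21] z [0.205, 0.213]
S [398.0, 181.0] 55 [0.536, 0.163, 0.209] z [0.205, 0.211]
S [419.0, 212.0] 14 [0.512, 0.245, 0.076] z [0.073, 0.078]
S [342.0, 218.0] 14 [0.52, 0.04, 0.077] z [0.074, 0.08]
S [388.0, 226.0] 79 [0.551, 0.153, 0.072] z [0.062, 0.077]
20.2167
```

Emit:
apply_moves([
  {"grip": 0.0,"offset": [0,0.0315,0],"yaw": 0},
  {"grip": 0.0,"offset": [0,0.0395,0],"yaw": 0},
  {"grip": 0.0,"offset": [0,0.008,0],"yaw": 0},
  {"grip": 0.0,"offset": [0,0,0],"yaw": 0},
  {"grip": 0.0,"offset": [0,0.0315,0],"yaw": 0},
  {"grip": 0.0,"offset": [0,0.0395,0],"yaw": 0},
  {"grip": 0.0,"offset": [0,0.008,0],"yaw": 0},
  {"grip": 0.0,"offset": [0,0,0],"yaw": 0},
])

```text
clock: 20.88
eef_pos: [0.5138, 0.1622, 0.0953]
eef_rot: [[0.999, 0.033, 0.0], [0.033, -0.999, 0.001], [0.0, -0.001, -1.0]]
contact_force: [1.6, -4.4, 5.0]
gripper_width: 0.0158
gripper_force: 40.0
```

Emit:
apply_moves([
  {"grip": 0.0,"offset": [0,0.0315,0],"yaw": 0},
  {"grip": 0.0,"offset": [0,0.0395,0],"yaw": 0},
  {"grip": 0.0,"offset": [0,0.008,0],"yaw": 0},
  {"grip": 0.0,"offset": [0,0,0],"yaw": 0},
  {"grip": 0.0,"offset": [0,0.0315,0],"yaw": 0},
  {"grip": 0.0,"offset": [0,0.039,0],"yaw": 0},
  {"grip": 0.0,"offset": [0,0.0395,0],"yaw": 0},
])

```text
clock: 21.47
eef_pos: [0.515, 0.1204, 0.0953]
eef_rot: [[1.0, 0.03, -0.0], [0.03, -1.0, 0.0], [-0.0, -0.0, -1.0]]
contact_force: [1.4, 2.8, 4.4]
gripper_width: 0.0155
gripper_force: 40.0
```

```bash
python3 - <<'E'
from h import *
wblobs(); sblobs(); print(sense()["clock"])
E
```

```text
[295.0, 214.0] 794 [0.551, 0.137, 0.071] z5-95 [0.006, 0.072]
[347.0, 217.0] 302 [0.553, 0.11, 0.071] z5-95 [0.006, 0.124]
[244.0, 247.0] 316 [0.516, 0.176, 0.016] z5-95 [0.005, 0.019]
[384.0, 270.0] 40 [0.497, 0.076, 0.005] z5-95 [0.004, 0.006]
[95.0, 283.0] 526 [0.513, 0.243, 0.076] z5-95 [0.071, 0.078]
[476.0, 282.0] 487 [0.519, 0.04, 0.076] z5-95 [0.071, 0.077]
[248.0, 288.0] 341 [0.484, 0.174, 0.013] z5-95 [0.005, 0.014]
S [364.0, 172.0] 16 [0.501, 0.086, 0.209] z [0.207, 0.214]
S [381.0, 182.0] 57 [0.537, 0.124, 0.208] z [0.204, 0.213]
S [419.0, 212.0] 14 [0.515, 0.244, 0.078] z [0.073, 0.08]
S [342.0, 218.0] 14 [0.52, 0.04, 0.076] z [0.073, 0.079]
S [373.0, 227.0] 49 [0.553, 0.115, 0.072] z [0.058, 0.076]
21.5667
```

Nothing small is visible in the riddle now. I'll centre it, let go, back off and look from above.

Emit:
apply_moves([
  {"grip": 0.0,"offset": [0,-0.003,0],"yaw": 0},
  {"grip": 0.0,"offset": [0,-0.009,0],"yaw": 0},
  {"grip": 0.0,"offset": [0,-0.015,-0.0002],"yaw": 0},
  {"grip": 0.0,"offset": [0,-0.019,-0.0004],"yaw": 0},
  {"grip": 0.0,"offset": [0,-0.02,-0.0006],"yaw": 0},
  {"grip": 0.0,"offset": [0,-0.02,-0.0006],"yaw": 0},
  {"grip": 0.0,"offset": [0,-0.02,-0.0006],"yaw": 0},
], grip_force=10)

```text
clock: 22.15
eef_pos: [0.5136, 0.1423, 0.0953]
eef_rot: [[0.999, 0.033, -0.002], [0.033, -0.999, 0.001], [-0.002, -0.001, -1.0]]
contact_force: [-0.1, 2.1, -1.3]
gripper_width: 0.0159
gripper_force: 10.0
```

Emit:
apply_moves([
  {"grip": 0.018,"offset": [0,0,0],"yaw": 0},
  {"grip": 0.024,"offset": [0,0,0],"yaw": 0},
  {"grip": 0.034,"offset": [0,0,0],"yaw": 0},
  {"grip": 0.046,"offset": [0,0,0],"yaw": 0},
  {"grip": 0.056,"offset": [0,0,0],"yaw": 0},
  {"grip": 0.06,"offset": [0,0,0],"yaw": 0},
  {"grip": 0.06,"offset": [0,0,0],"yaw": 0},
])

```text
clock: 22.73
eef_pos: [0.5145, 0.141, 0.0959]
eef_rot: [[0.999, 0.032, 0.0], [0.032, -0.999, 0.0], [0.0, -0.0, -1.0]]
contact_force: [0.0, 0.6, -0.6]
gripper_width: 0.0531
gripper_force: 0.0
```

Emit:
apply_moves([
  {"grip": 0.06,"offset": [0,0,-0.005],"yaw": 0},
  {"grip": 0.06,"offset": [0,0,-0.02],"yaw": 0},
  {"grip": 0.06,"offset": [0,0,-0.045],"yaw": 0},
  {"grip": 0.06,"offset": [0,0,-0.075],"yaw": 0},
  {"grip": 0.06,"offset": [-0.01,0,-0.105],"yaw": 0},
  {"grip": 0.06,"offset": [-0.03,0,-0.13],"yaw": 0},
  {"grip": 0.06,"offset": [-0.05,0,-0.145],"yaw": 0},
  {"grip": 0.06,"offset": [-0.05,0,-0.145],"yaw": 0},
])

```text
clock: 23.4
eef_pos: [0.4631, 0.1402, 0.2447]
eef_rot: [[0.999, 0.034, 0.004], [0.034, -0.999, 0.002], [0.004, -0.002, -1.0]]
contact_force: [0.0, -0.1, -0.7]
gripper_width: 0.0599
gripper_force: 0.0
```

```bash
python3 - <<'E'
from h import *
s,p,d,W=wblobs(); sblobs(); print(sense()["clock"],s["eef_pos"])
np.savez("rel.npz",p=p,d=d,W=W)
b=W[...,2]; r=(W[...,0]>.43)&(W[...,0]<.6)&(W[...,1]>.06)&(W[...,1]<.22)
v,u=np.where(r); a=p[v.min():v.max(),u.min():u.max(),::-1]; print(v.min(),v.max(),u.min(),u.max())
f=min(800/a.shape[1],600/a.shape[0]); cv2.imwrite("pics/rel.png",cv2.resize(a,None,fx=f,fy=f,interpolation=3))
E
```

```text
[306.0, 122.0] 426 [0.549, 0.159, 0.071] z5-95 [0.005, 0.073]
[249.0, 106.0] 20 [0.564, 0.22, 0.006] z5-95 [0.004, 0.007]
[337.0, 123.0] 192 [0.548, 0.132, 0.072] z5-95 [0.013, 0.125]
[411.0, 125.0] 91 [0.55, 0.053, 0.006] z5-95 [0.005, 0.007]
[247.0, 121.0] 30 [0.549, 0.223, 0.006] z5-95 [0.005, 0.007]
[278.0, 131.0] 44 [0.541, 0.19, 0.006] z5-95 [0.004, 0.007]
[376.0, 133.0] 13 [0.542, 0.089, 0.006] z5-95 [0.005, 0.007]
[396.0, 133.0] 14 [0.543, 0.069, 0.005] z5-95 [0.005, 0.007]
[340.0, 153.0] 128 [0.521, 0.127, 0.014] z5-95 [0.005, 0.124]
[376.0, 153.0] 47 [0.522, 0.088, 0.005] z5-95 [0.005, 0.007]
[402.0, 159.0] 58 [0.516, 0.059, 0.006] z5-95 [0.004, 0.007]
[209.0, 163.0] 174 [0.512, 0.243, 0.077] z5-95 [0.072, 0.078]
[250.0, 160.0] 23 [0.51, 0.22, 0.005] z5-95 [0.005, 0.007]
[441.0, 163.0] 182 [0.518, 0.039, 0.076] z5-95 [0.071, 0.078]
[369.0, 161.0] 30 [0.513, 0.094, 0.006] z5-95 [0.004, 0.007]
[393.0, 163.0] 20 [0.511, 0.069, 0.006] z5-95 [0.005, 0.006]
[287.0, 188.0] 19 [0.482, 0.181, 0.006] z5-95 [0.005, 0.014]
[277.0, 193.0] 27 [0.476, 0.192, 0.006] z5-95 [0.005, 0.007]
[303.0, 197.0] 31 [0.472, 0.164, 0.006] z5-95 [0.005, 0.007]
[404.0, 206.0] 36 [0.466, 0.053, 0.005] z5-95 [0.005, 0.007]
S [419.0, 212.0] 14 [0.516, 0.244, 0.078] z [0.074, 0.386]
S [342.0, 218.0] 14 [0.52, 0.04, 0.077] z [0.072, 0.079]
S [381.0, 226.0] 51 [0.551, 0.137, 0.072] z [0.061, 0.075]
23.5 [0.46313202 0.14024932 0.24470763]
0 479 0 639
```

Emit:
apply_moves([
  {"grip": 0.06,"offset": [0,-0.03,0],"yaw": 0},
  {"grip": 0.06,"offset": [0,-0.06,0],"yaw": 0},
  {"grip": 0.06,"offset": [0,-0.09,0],"yaw": 0},
  {"grip": 0.06,"offset": [0,-0.09,0],"yaw": 0},
  {"grip": 0.06,"offset": [0,-0.09,0],"yaw": 0},
])

```text
clock: 23.92
eef_pos: [0.4614, 0.2311, 0.2392]
eef_rot: [[0.999, 0.036, -0.002], [0.036, -0.999, -0.001], [-0.002, 0.001, -1.0]]
contact_force: [-0.2, -0.5, 0.5]
gripper_width: 0.0601
gripper_force: 0.0
```

```bash
cat >> h.py <<'E'
def grab(f):
    s=sense(); p,d=capture("wrist"); c=calibration("wrist"); K=c["camera_matrix"]; T=np.array(c["T_tool_cam"]); R=np.array(s["eef_rot"])
    v,u=np.mgrid[0:480,0:640]
    W=(np.stack([(u-K[0][2])/K[0][0]*d,-(v-K[1][2])/K[1][1]*d,-d],-1)@T[:3,:3].T+T[:3,3])@R.T+s["eef_pos"]
    np.savez(f,p=p,d=d,W=W); print(s["clock"])
E
python3 -c "
from h import *
grab('relL.npz')"
```

```text
23.9167
```

Emit:
apply_moves([
  {"grip": 0.06,"offset": [0,0.03,0],"yaw": 0},
  {"grip": 0.06,"offset": [0,0.06,0],"yaw": 0},
  {"grip": 0.06,"offset": [0,0.09,0],"yaw": 0},
  {"grip": 0.06,"offset": [0,0.12,0],"yaw": 0},
  {"grip": 0.06,"offset": [0,0.15,0],"yaw": 0},
  {"grip": 0.06,"offset": [0,0.18,0],"yaw": 0},
  {"grip": 0.06,"offset": [0,0.18,0],"yaw": 0},
  {"grip": 0.06,"offset": [0,0.18,0],"yaw": 0},
])

```text
clock: 24.63
eef_pos: [0.4673, 0.0457, 0.2405]
eef_rot: [[1.0, 0.024, -0.001], [0.024, -1.0, -0.001], [-0.001, 0.001, -1.0]]
contact_force: [0.3, 0.6, -0.3]
gripper_width: 0.0604
gripper_force: 0.0
```

```bash
python3 - <<'E'
from h import *
grab('relR.npz')
out=[]
for f in('relL','rel','relR'):
    z=np.load(f+'.npz'); W=z['W']; p=z['p'].copy()
    b=(abs(W[...,0]-.514)<.064)&(abs(W[...,1]-.141)<.056)&(z['d']>0)
    hi=b&(W[...,2]>.054)&(W[...,2]<.066)
    n,l,st,ce=cv2.connectedComponentsWithStats(hi.astype(np.uint8))
    print(f,[(ce[i].round().tolist(),int(st[i,4]),np.median(W[l==i],0).round(3).tolist()) for i in range(1,n) if st[i,4]>15])
    v,u=np.where(b&(W[...,2]>.0)); v0,v1,u0,u1=*np.percentile(v,[0.5,99.5]).astype(int),*np.percentile(u,[.5,99.5]).astype(int)
    print(v0,v1,u0,u1)
    c=int((u0+u1)/2); r=int((v0+v1)/2); r=max(r,90); c=min(max(c,70),569)
    out.append(cv2.resize(p[r-90:r+90,c-70:c+70,::-1],(266,342),interpolation=3))
cv2.imwrite('pics/rel3.png',np.hstack(out))
E
```

```text
24.6333
relL [([396.0, 96.0], 97, [0.571, 0.173, 0.057]), ([481.0, 164.0], 822, [0.516, 0.09, 0.06]), ([406.0, 124.0], 94, [0.548, 0.163, 0.06]), ([411.0, 186.0], 122, [0.495, 0.154, 0.06]), ([394.0, 226.0], 177, [0.455, 0.164, 0.06])]
85 478 365 638
rel [([289.0, 96.0], 49, [0.571, 0.175, 0.058]), ([372.0, 175.0], 428, [0.495, 0.09, 0.059]), ([277.0, 198.0], 305, [0.466, 0.195, 0.06])]
91 479 34 626
relR [([280.0, 132.0], 120, [0.542, 0.086, 0.06]), ([164.0, 97.0], 25, [0.57, 0.187, 0.059]), ([236.0, 96.0], 74, [0.573, 0.125, 0.061]), ([229.0, 124.0], 117, [0.549, 0.13, 0.06]), ([155.0, 132.0], 21, [0.541, 0.197, 0.063]), ([164.0, 190.0], 536, [0.489, 0.195, 0.06]), ([236.0, 186.0], 124, [0.497, 0.125, 0.06]), ([248.0, 226.0], 176, [0.457, 0.117, 0.06])]
86 478 1 286
```

View pics/rel3.png

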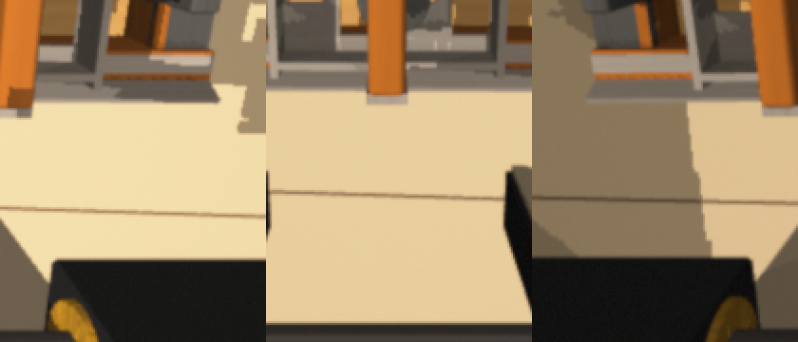

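That picture was a bad crop and my picture budget is now used up, so I'll classify numerically from the saved colour and depth: brass pixels in the tray against anything low in the riddle.

```bash
python3 - <<'E'
from h import *
th=np.radians(1.8); cx,cy=.5145,.141
for f in('relL','rel','relR'):
    z=np.load(f+'.npz'); W=z['W']; d=z['d']; h=cv2.cvtColor(z['p'],cv2.COLOR_RGB2HSV)
    dx,dy=W[...,0]-cx,W[...,1]-cy; sx=dx*np.cos(th)+dy*np.sin(th); sy=-dx*np.sin(th)+dy*np.cos(th); Z=W[...,2]
    def comp(m,n,k):
        c,l,st,ce=cv2.connectedComponentsWithStats(m.astype(np.uint8))
        for i in range(1,c):
            if st[i,4]>=k:
                q=l==i; print(f,n,int(st[i,4]),"sx %.0f..%.0f sy %.0f..%.0f z %.0f..%.0f mm"%tuple(1000*x for a in(sx,sy,Z) for x in np.percentile(a[q],[5,95])),"hsv",np.median(h[q],0).astype(int).tolist())
    v=d>0
    comp(v&(Z>.0095)&(Z<.024)&(abs(sx)<.052)&(abs(sy)<.094),"tray",8)
    comp(v&(Z>.053)&(Z<.08)&(abs(sx)<.058)&(abs(sy)<.05),"riddle",8)
E
```

```text
relL tray 33 sx 0..9 sy -16..-13 z 12..15 mm hsv [19, 210, 184]
relL tray 68 sx 0..7 sy 32..39 z 10..19 mm hsv [19, 204, 115]
relL tray 111 sx -36..-26 sy 31..40 z 10..15 mm hsv [20, 211, 124]
relL riddle 190 sx 57..58 sy 1..47 z 54..76 mm hsv [16, 46, 86]
relL riddle 85 sx 57..58 sy -49..-27 z 56..75 mm hsv [16, 46, 78]
relL riddle 1074 sx 20..50 sy 2..21 z 60..75 mm hsv [21, 223, 224]
relL riddle 697 sx -42..-12 sy 1..16 z 57..73 mm hsv [18, 29, 91]
rel tray 14 sx 26..32 sy -17..-14 z 13..15 mm hsv [19, 192, 151]
rel tray 67 sx 1..10 sy -16..-10 z 12..15 mm hsv [20, 216, 149]
rel tray 36 sx 1..6 sy -24..-19 z 14..19 mm hsv [19, 203, 155]
rel tray 10 sx -34..-29 sy 38..40 z 13..15 mm hsv [17, 156, 109]
rel riddle 134 sx 57..58 sy 13..48 z 57..76 mm hsv [16, 45, 71]
rel riddle 147 sx 57..58 sy -48..-10 z 57..75 mm hsv [16, 45, 77]
rel riddle 336 sx 23..47 sy 12..21 z 70..73 mm hsv [20, 224, 212]
rel riddle 151 sx 25..45 sy -13..-8 z 69..73 mm hsv [20, 223, 200]
rel riddle 342 sx -40..-14 sy -17..-8 z 68..73 mm hsv [18, 30, 72]
rel riddle 118 sx -37..-18 sy 11..16 z 68..72 mm hsv [15, 66, 99]
relR tray 76 sx 25..32 sy -15..-6 z 12..15 mm hsv [20, 208, 99]
relR tray 102 sx 1..10 sy -15..-6 z 12..15 mm hsv [20, 213, 101]
relR tray 20 sx -5..6 sy -27..-27 z 10..19 mm hsv [18, 168, 94]
relR tray 9 sx -46..-44 sy 94..94 z 10..22 mm hsv [14, 199, 55]
relR riddle 74 sx 57..58 sy 30..49 z 58..75 mm hsv [16, 49, 60]
relR riddle 175 sx 57..58 sy -47..3 z 54..75 mm hsv [16, 46, 70]
relR riddle 871 sx 20..49 sy -13..3 z 57..73 mm hsv [20, 225, 187]
relR riddle 867 sx -42..-12 sy -18..2 z 57..73 mm hsv [18, 30, 69]
```

Five separate discs lie in the tray at z 10–19 mm. Only the two weights show in the riddle, and the gripper is clear.

```bash
python3 -c "
from workcell import *
print(finish_job())"
```

```text
the job is handed in; nothing more can be done
None
```

I handed the job in at about 24.6 s: the riddle is on the runners with both big weights still in it and all five discs in the tray (confirmed from depth readings, not a final picture), after more than three left-and-right knocks whose highest sampled hand force was about 11 N.

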